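# Index and bolt the vial carousel

## Robot

A 6-joint arm with a two-finger parallel gripper is mounted at the origin on a cart in front of the work surface, level with it; the furniture and walls round the work are solid. World frame = base frame: x ahead of the robot, y to its left, z up, the work surface at z = 0. Lengths are in mm, angles in degrees, forces in N, time in s.
With the tool pointing down it reaches from about 300 to 850 mm from the base axis. Payload 4.2 kg.
Tool frame: the origin (TCP) lies midway between the tips of the shut fingers; the grasp point (between the pads) lies 19 mm behind it; z points along the fingers, y is the line along which they close (so a half turn about z gives the same grasp; the last joint's range is limited). The gripper opens to 91 mm and grips with 3 to 60 N. Pads are 32 mm wide; open, the fingers measure 118 mm over their backs; the gripper's body (76 mm by 178 mm) begins 60 mm behind the grasp point.
Start: joints at [66.406, 18.312, 89.639, -0, 72.044, -1.146], TCP at [219.569, 531.444, 213.976] pointing down, gripper open.
Joint ranges: [-177.97, 177.97], [-48.28, 115.42], [12.27, 149.76], [-77.06, 257.06], [2.81, 150.46], [-146.56, 146.56]. Speed limits (degrees/s): [147.25, 147.25, 180, 180, 180, 180].

## Interface

Orientations are given as [roll, pitch, yaw] about the fixed x, y, z axes, in that order (R = Rz(yaw) Ry(pitch) Rx(roll)).
In Python, from workcell import env gives the robot as it stands.
- The arm moves only by the shell command python3 -m jog 'ROWS' [FORCE]. ROWS is a JSON object of lists of equal length, an entry for each row: "jaw": the finger opening in mm, from 0 to 91.2; "slide": the shift along the tool's x, y, z in units of 30 mm (1.0 is 30 mm), a list of three; "spin": the turn about the tool's z in units of 8 degrees (1.0 is 8 degrees). In form: {"jaw": [jaw, ...], "slide": [[dx, dy, dz], ...], "spin": [spin, ...]}. A call has 1 to 10 rows; each row shifts and turns the commanded pose from where the row before left it, along the tool's axes as they then stand; what a row does not reach is not made up. A row lasts 1/10 s, in which the tool goes at most 50 mm and 8.59 degrees, less where a joint would pass 70% of its speed; a pose out of reach is approached as far as the arm can. A call is refused whole if a number of a shift passes 1 or a number of a turn 1, either way. A call with a gripper value outside its range is refused whole. The fingers move at their own pace and stop on an object; FORCE is the grip in N (left out, the last holds). Time passes only in rows, so rows that do not move let the fingers close. It gives the time, the measured TCP pose, the force, the opening and the grip force at its end, in the units of the state.
- env.state(): the state, without advancing time (a new reading comes with each control period).
- env.grab_frame(name): name is "scene" or "top"; returns the picture (420x560x3 uint8, red, green, blue); there is no depth.
- env.camera_model(name): a dict with "fx", "fy", "cx", "cy" (pixels), "D" ([k1, k2, p1, p2, k3] as OpenCV has them; the pictures are not rectified), "camera_from_world" (4x4, takes a point from world to camera coordinates). Camera axes: x right, y up, looking along -z (the intrinsics and any distortion apply to the point x, -y, -z); pixel columns grow to the right and rows downward; lengths in mm; the calibration is good to about 2 mm. A picture is of the moment at which its call begins. camera_model takes no time and is no camera call.
- env.job_done(): hands the job in; it is judged then, once.
The state is a dict: "time_s": time; "qpos": joint angles; "qvel": joint speeds; "effort": joint torques, N m; "ee_pos": TCP position; "ee_rot": TCP orientation; "force": force on the tool from outside, world axes, zero at the start; "torque": the same for the moment, N m; "gripper_width": finger opening in mm; "gripper_force": force on a finger pad.
Only numpy, scipy, OpenCV 4.12 (cv2) and the standard library are available. Lean on these libraries where they do the work, as an engineer would, in place of code of your own. Each camera call takes 0.05 s, during which the arm holds its last target. There are 200 camera calls.

## Task

Bring the blue-capped vial of the carousel round to the sliding bolt, turning the carousel whichever way is shorter, then push the bolt fully home into the keeper by that vial so that the carousel is locked. The cork stopper left standing in the bolt's runway must first be lifted out, not rammed with the bolt, and set down on the bench off the unit. Leave the bottle, the beaker and the timer where they stand and let go of everything.

Things in the scene. Friction and masses are not known exactly. Their poses are not given: they have to be found in the camera images.
- carousel_unit: fixed vial carousel with lock bolt. Grey bed plate 8 mm thick: round end (radius 66 mm) under the carousel, and an arm 56 mm wide that runs to 275 mm along the unit's -y. Origin on the bench under the carousel's axis, z up. The bolt's steel rod (10 mm thick, round nose) lies over the arm at x = 0, 29 mm above the bench, and slides along +y to the carousel
- carousel (a joint): angle of the carousel about its upright axis, rad; grows anticlockwise seen from above; 0 (or any whole turn) when the blue-capped vial and its keeper face the bolt. It turns without end either way, with light friction (0.05 N m), and stays where left. The bolt enters the keeper freely only within about 0.04 rad; further off its nose meets the keeper's cheek and is blocked
- blue_keeper (a point): centre of the opening of the blue-capped vial's keeper. The carousel is a white disc of radius 80 mm, top 20 mm high, with five vials fixed in it (42 mm from the axis, tops 70 mm high, 72 degrees apart; one has amber glass and a blue cap) and beside each at the rim a brass staple, the keeper: 26 mm wide, 42 mm high, 60 to 78 mm from the axis, opening 16 mm wide
- gate (a point): fixed point on the bolt's line where the keeper's centre must stand for the bolt to enter: 69 mm from the axis along the unit's -y, 29 mm high. Further along -y lie the runway, a rail 30 mm wide with its top 16 mm high (84 to 270 mm from the axis), and two steel guides of the rod, 28 mm wide, 42 mm high (121 to 139 and 250 to 268 mm)
- carousel_bar (a point): centre of the black grip bar on top of the carousel, on its axis, 102 mm above the bench. The bar is 12 mm thick, 56 mm long, from 88 to 116 mm high; its long axis points to the blue-capped vial (white stripe at that end) and it is this point's y axis. It turns with the carousel
- bolt (a joint): travel of the bolt towards the carousel, m: 0 fully drawn back, 0.070 at its end stop, home. At 0.066 and more the tip has passed right through the keeper. Friction about 2 N, stays where left
- bolt_handle (a point): middle of the bolt's upright red grip: a round post 14 mm thick, from 51 to 97 mm above the bench (point at 76 mm), on a thinner stem; moves with the bolt along the unit's +y, starting about 233 mm from the axis (bolt back), 163 mm when home
- bolt_tip (a point): the nose of the bolt: 126 mm from the carousel's axis when fully back, 56 mm when home
- stopper: loose cork stopper, 24 mm high, tapering from 24 mm across at the top to about 19 mm at the foot, 20 g, standing on the rail in the bolt's runway between bolt nose and carousel; origin at the centre of its underside, which starts 16 mm above the bench
- bottle: bystander: amber bottle, 58 mm across, 117 mm high, origin at the centre of its underside
- beaker: bystander: small glass beaker, 55 mm across, 70 mm high, origin at the centre of its underside
- timer: bystander: white bench timer, 60 x 66 x 18 mm, origin at the centre of its underside. Besides bottle, beaker, timer, stopper and unit the bench is free from x = 0.40 to 0.55 and y = -0.46 to 0.30; hoses hang in front of the bench's left end, past y = 0.36

How it is judged (in metres and radians):
On the way, in this order (a step that is already met when the one before it is completed fails the run):
1. the blue-capped vial's keeper stands in line with the bolt (horizontal distance between blue_keeper and gate below 0.006 m), for 0.2 s.
2. the bolt is home in the keeper (value of joint bolt above 0.066 m), for 0.2 s.
At the end, for the whole second after the job is handed in: The blue-capped vial's keeper is within 6 mm of the bolt's line point, the bolt is at 66 mm of travel or more (tip right through the keeper), the stopper rests on the bench touching neither the unit nor the beaker, and nothing is held (horizontal distance between blue_keeper and gate below 0.006 m and value of joint bolt above 0.066 m and height (world z) of stopper below 0.03 m and contact force between stopper and carousel_unit below 0.02 N and contact force between stopper and beaker below 0.02 N and horizontal distance between stopper and gate above 0.06 m and linear speed of stopper below 0.02 m/s).
It fails at once if the carousel is turned the longer way: the blue-capped vial is carried past the side opposite the bolt (from a start within 0.13 rad of that side either way is accepted) (y of blue_keeper in the frame of carousel_unit above 0.0685 m and distance of blue_keeper from where it was at the start of the episode above 0.0172 m).
It fails at once if the stopper is rammed or pressed hard against the unit (over 10 N) (contact force between stopper and carousel_unit above 10 N).
It fails at once if the bottle is shifted by over 15 mm or tipped (distance of bottle from where it was at the start of the episode above 0.015 m or angle between bottle's own z axis and vertical above 0.3 rad).
It fails at once if the beaker is shifted by over 15 mm or tipped (distance of beaker from where it was at the start of the episode above 0.015 m or angle between beaker's own z axis and vertical above 0.3 rad).
It fails at once if the timer is shifted by over 15 mm (distance of timer from where it was at the start of the episode above 0.015 m).
It also fails if it takes over 72 s, if anything falls off the work surface, if the arm or the gripper's body presses on something with over 40 N, if the wrist force passes 120 N, or if a joint passes its speed limit or range.

## Working session

There is one attempt and no reset: what is moved stays moved. The work goes in short steps, Python scripts to look and compute and a shell command to move; the robot and the scene stay as the last step left them, time stands still between calls to the robot, and variables do not carry over. Pictures are saved under pics/ and viewed, at most 10 in all, crops included, and the job is handed in when it is done.

```bash
ls; mkdir -p pics; python3 - <<'E'
from workcell import env
import cv2
for n in("scene","top"):
    im=env.grab_frame(n); cv2.imwrite(f"pics/{n}0.png",im[:,:,::-1])
    m=env.camera_model(n); print(n,m)
print(env.state())
E
```

```text
pics
scene {'fx': 439.703487959387, 'fy': 439.703487959387, 'cx': 279.35526158436676, 'cy': 200.72600284955038, 'D': array([0.01997661, 0.        , 0.        , 0.        , 0.        ]), 'camera_from_world': array([[ 5.83964464e-01, -8.11666460e-01,  1.35300330e-02,
        -2.62187854e+02],
       [ 3.84890323e-01,  2.91512291e-01,  8.75716863e-01,
        -3.00186575e+02],
       [-7.14734177e-01, -5.06179950e-01,  4.82635385e-01,
        -5.31066051e+02],
       [ 0.00000000e+00,  0.00000000e+00,  0.00000000e+00,
         1.00000000e+00]])}
top {'fx': 484.99598507600706, 'fy': 484.99598507600706, 'cx': 274.29366823831344, 'cy': 216.2558260980991, 'D': array([-0.12345301,  0.        ,  0.        ,  0.        ,  0.        ]), 'camera_from_world': array([[ 2.14506072e-02, -9.99296104e-01,  3.07761010e-02,
         9.99400095e+00],
       [ 9.88961162e-01,  2.57229311e-02,  1.45925158e-01,
        -5.14815934e+02],
       [-1.46614094e-01,  2.73061853e-02,  9.88816808e-01,
        -1.22670464e+03],
       [ 0.00000000e+00,  0.00000000e+00,  0.00000000e+00,
         1.00000000e+00]])}
{'time_s': 0.1, 'qpos': array([ 6.64064369e+01,  1.83447740e+01,  8.96999156e+01,  1.23894118e-03,
        7.20436473e+01, -1.14818144e+00]), 'qvel': array([-0.01462166, -0.03183947, -0.13254459,  0.0241303 , -0.11534584,
        0.08524627]), 'effort': array([ 4.13636199e-04, -4.13336599e+01, -2.32510078e+01,  7.30599090e-02,
        4.21839289e-02, -4.11038866e-05]), 'ee_pos': array([219.36684292, 531.01424123, 213.23309089]), 'ee_rot': array([-1.79911704e+02, -2.94788167e-03,  1.57554233e+02]), 'force': array([ 0.03745259, -0.07716365, -0.41750905]), 'torque': array([-0.02130557, -0.00029459,  0.04222736]), 'gripper_force': 0.0, 'gripper_width': 91.44895925760801}
```

View pics/top0.png

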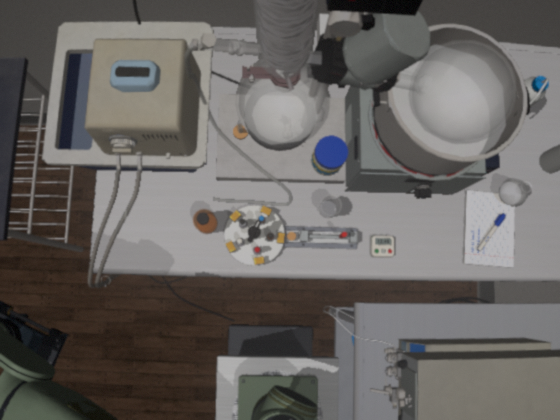

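View pics/scene0.png

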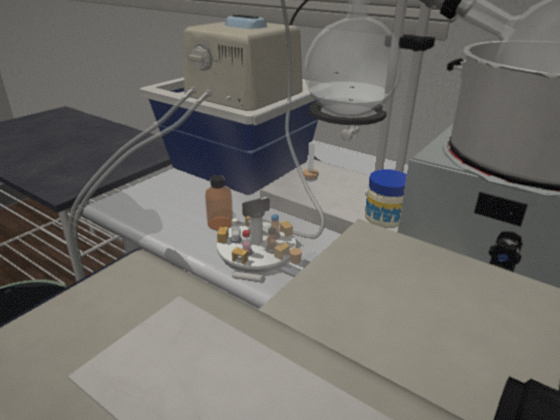

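The top view shows the carousel at about (255,234) with its arm pointing right to about (355,238). The bottle is at (205,220), the beaker at (332,206) and the timer at (383,246). I'll zoom in on both views.

```bash
python3 - <<'E'
import cv2,numpy as np
a=cv2.imread("pics/top0.png")[185:275,190:400]
b=cv2.imread("pics/scene0.png")[170:290,190:320]
a=cv2.resize(a,None,fx=3.8,fy=3.8,interpolation=cv2.INTER_CUBIC)
cv2.imwrite("pics/topz.png",a)
cv2.imwrite("pics/scz.png",cv2.resize(b,None,fx=4.5,fy=4.5,interpolation=cv2.INTER_CUBIC))
E
```

```text
(no output)
```

View pics/topz.png

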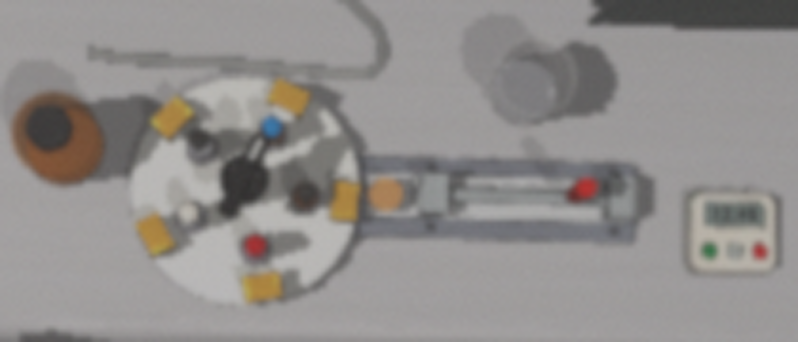

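View pics/scz.png

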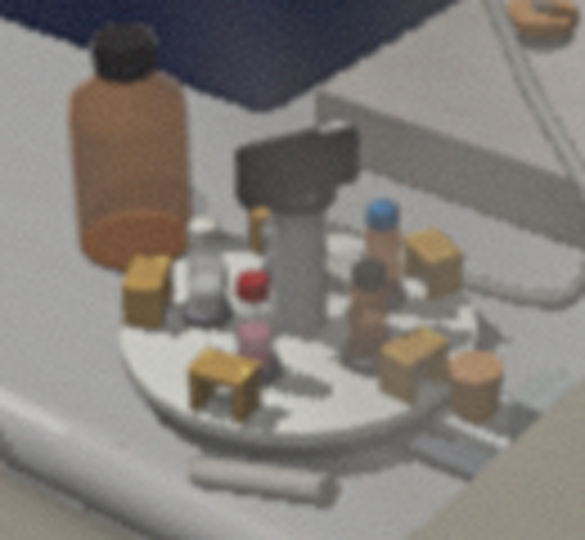

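The blue cap is at crop pixel (271,127), up and right of the axis at about (244,183). The cork is at (385,193) and the red grip at (585,188). The turn is therefore clockwise, by about 60°. Next I'll measure it.

```bash
cat > h.py <<'E'
from workcell import env
import cv2,numpy as np
def model(n):
    m=env.camera_model(n);T=m["camera_from_world"]
    K=np.array([[m["fx"],0,m["cx"]],[0,m["fy"],m["cy"]],[0,0,1]]);return K,np.array(m["D"]),T[:3,:3],T[:3,3]
def ray(n,uv,z):
    K,D,R,t=model(n)
    p=cv2.undistortPoints(np.array(uv,float).reshape(-1,1,2),K,D)[:,0]
    d=np.c_[p[:,0],-p[:,1],-np.ones(len(p))]@R; c=-R.T@t
    return c[:2]+d[:,:2]*((z-c[2])/d[:,2:])
def blobs(im,h0,h1,s,v,box,amin=4):
    hsv=cv2.cvtColor(im,cv2.COLOR_RGB2HSV);x0,y0,x1,y1=box
    m=cv2.inRange(hsv,(h0,s,v),(h1,255,255));k=np.zeros_like(m);k[y0:y1,x0:x1]=m[y0:y1,x0:x1]
    n,l,st,c=cv2.connectedComponentsWithStats(k)
    return [(st[i,4],c[i].round(1).tolist()) for i in range(1,n) if st[i,4]>=amin]
E
python3 - <<'E'
from h import *
K,D,R,t=model("top");print("cam",-R.T@t)
im=env.grab_frame("top");B=(190,185,400,275)
ye=blobs(im,16,28,120,100,B);print("yel",ye)
for nm,h,z in(("blue",(100,120),70),("red",(170,180),97),("red0",(0,4),97),("orange",(5,15),40)):
    for a,c in blobs(im,*h,90,60,B): print(nm,a,c,ray("top",c,z)[0].round(1))
P=ray("top",[c for a,c in ye if a>15],41);print(P.round(1))
(cx,cy),r=cv2.minEnclosingCircle(P.astype(np.float32));print("circ",cx,cy,r,P.mean(0))
for p in P: print(np.degrees(np.arctan2(*(p-P.mean(0))[::-1])).round(1))
hsv=cv2.cvtColor(im,cv2.COLOR_RGB2HSV)
np.set_printoptions(linewidth=250)
print(hsv[222:252,345,2],hsv[222:252,295,2]); print(hsv[237,340:375,2])
for n,u,z in(("beaker top",(190+525/3.8,185+90/3.8),70),("bottle cap",(190+50/3.8,185+128/3.8),117),("timer",(190+732/3.8,185+231/3.8),18)):print(n,ray("top",u,z))
E
```

```text
cam [ 329.06639738   56.72616533 1287.80319025]
yel [(np.int32(49), [265.9, 210.1]), (np.int32(54), [234.9, 215.5]), (np.int32(54), [280.5, 237.5]), (np.int32(47), [230.4, 246.3]), (np.int32(52), [258.8, 260.1])]
blue 21 [261.0, 218.0] [504.3  56.7]
red 11 [256.0, 249.8] [421.2  67. ]
red0 31 [343.1, 234.5] [ 464.2 -148.3]
red0 13 [257.2, 248.6] [424.2  64.1]
red0 8 [389.5, 251.0] [ 425.5 -265.4]
orange 249 [206.6, 223.7] [490.  197.3]
orange 51 [291.2, 235.9] [463.8 -22.6]
[[529.6  44.5]
 [513.3 124.6]
 [458.9   5.1]
 [432.9 133.6]
 [399.2  59.6]]
circ 466.86407470703125 73.45843505859375 69.06155395507812 [466.75019399  73.47259318]
-24.8
47.7
-96.6
119.4
-168.4
[156 156 157 156 151 133 116 112 111 122 147 164 166 160 140 107 110 142 165 169 158 143 128 124 124 126 137 152 158 159] [158 159 157 145 123 120 121 121 136 147 130 133 150 152 151 145 131 124 136 146 128 120 121 120 119 129 153 162 161 161]
[100 101 104 112 111 107 104 106 109 107 118 136 140 141 144 144 133 114 103 100 100 110 135 151 156 156 157 155 152 140 126 126 146 167 174]
beaker top [[ 532.79125001 -114.29210089]]
bottle cap [[492.18247798 197.50302559]]
timer [[ 445.44172377 -268.28809107]]
```

Axis at (466.8, 73.5), blue keeper direction −24.5°, cork at (464, −23), and the unit's arm lies close to world −y. I'll move past the hoses first, staying in front of the bench, and refine the unit's yaw along the way.

```bash
cat > to.py <<'E'
import sys,numpy as np
from workcell import env
s=env.state();p=s["ee_pos"];yaw=s["ee_rot"][2]
# usage: to.py x y z yaw : shift first (at present yaw), then spin
x,y,z,w=map(float,sys.argv[1:5]);a=np.radians(yaw);d=np.array([x,y,z])-p
X=np.array([np.cos(a),np.sin(a),0]);Y=np.array([np.sin(a),-np.cos(a),0])
print("t",round(s["time_s"],2),"p",p.round(1),"rot",s["ee_rot"].round(1),"| slide total",(np.array([d@X,d@Y,-d[2]])/30).round(2),"spin total",round(((yaw-w+180)%360-180)/8,2))
E
python3 -m jog '{"jaw":[91,91,91,91,91,91,91,91,91,91],"slide":[[-0.45,-0.83,0],[-0.45,-0.83,0],[-0.45,-0.83,0],[-0.45,-0.83,0],[-0.45,-0.83,0],[-0.45,-0.83,0],[-0.45,-0.83,0],[-0.45,-0.83,0],[-0.45,-0.83,0],[-0.45,-0.83,0]],"spin":[0,0,0,0,0,0,0,0,0,0]}' 20
python3 to.py 463.5 -26 140 90
python3 - <<'E'
from h import *
im=env.grab_frame("top");g=cv2.GaussianBlur(cv2.cvtColor(im,cv2.COLOR_RGB2GRAY),(3,3),0).astype(float)
L=[];Rr=[]
for c in range(292,354):
    col=g[218:258,c];d=np.diff(col)
    i=np.argmin(d[:14]);j=20+np.argmax(d[20:]);
    L.append((c,218.5+i));Rr.append((c,218.5+j))
for E_ in(L,Rr):
    P=ray("top",E_,8);o=np.ones(len(P),bool)
    for _ in range(4):
        f=np.polyfit(P[o,1],P[o,0],1);r=P[:,0]-np.polyval(f,P[:,1]);o=abs(r)<3
    print(f,o.sum(),"x at y=73.5,-26,-150",np.polyval(f,[73.5,-26,-150]).round(1))
E
```

```text
time_s: 1.15
ee_pos: [249.0, 248.5, 213.8]
ee_rot: [-180.0, 0.0, 157.6]
force: [1.1, -0.5, -0.8]
gripper_width: 90.9
gripper_force: 0.0
t 1.15 p [249.  248.5 213.8] rot [-180.     0.   157.6] | slide total [-10.1   -5.73   2.46] spin total 8.45
[7.87833610e-03 4.95795739e+02] 62 x at y=73.5,-26,-150 [496.4 495.6 494.6]
[3.58180338e-03 4.37084753e+02] 46 x at y=73.5,-26,-150 [437.3 437.  436.5]
```

```bash

python3 -m jog '{"jaw":[60,60,60,60,60,60,60,60,60],"slide":[[0,0,0],[0,0,0],[0,0,0],[0,0,0],[0,0,0],[0,0,0],[0,0,0],[0,0,0],[0,0,0]],"spin":[0.94,0.94,0.94,0.94,0.94,0.94,0.94,0.94,0.94]}' >/dev/null
python3 -m jog '{"jaw":[48,48,48,48,48,48,48,48,48,48],"slide":[[-0.92,0.72,0],[-0.92,0.72,0],[-0.92,0.72,0],[-0.92,0.72,0],[-0.92,0.72,0],[-0.92,0.72,0.4],[-0.92,0.72,0.5],[-0.92,0.72,0.5],[-0.92,0.72,0.5],[-0.92,0.72,0.5]],"spin":[0,0,0,0,0,0,0,0,0,0]}'
python3 to.py 464.5 -27 22 90
```

```text
time_s: 3.1
ee_pos: [465.3, -27.9, 141.2]
ee_rot: [-180.0, -0.0, 89.8]
force: [0.7, 0.7, 0.3]
gripper_width: 47.8
gripper_force: 0.0
t 3.1 p [465.3 -27.9 141.2] rot [-180.    -0.    89.8] | slide total [ 0.03 -0.03  3.97] spin total -0.02
```

```bash

python3 -m jog '{"jaw":[48,48,48,48,48,48,48,48],"slide":[[0,0,0.8],[0,0,0.8],[0,0,0.8],[0,0,0.6],[0,0,0.5],[0,0,0.3],[0,0,0.2],[0,0,0]],"spin":[0,0,0,0,0,0,0,0]}'
python3 -m jog '{"jaw":[10,10,10,10,10,10,10,10],"slide":[[0,0,0],[0,0,0],[0,0,0],[0,0,0],[0,0,0],[0,0,0],[0,0,0],[0,0,0]],"spin":[0,0,0,0,0,0,0,0]}' 8
```

```text
time_s: 3.9
ee_pos: [464.4, -26.6, 21.5]
ee_rot: [-179.9, -0.0, 89.9]
force: [0.0, 0.7, 0.3]
gripper_width: 48.0
gripper_force: 0.0
time_s: 4.7
ee_pos: [464.9, -26.7, 22.3]
ee_rot: [180.0, -0.0, 89.9]
force: [-0.3, 0.7, 5.1]
gripper_width: 22.1
gripper_force: 8.0
```

```bash

python3 -m jog '{"jaw":[10,10,10,10,10,10,10,10],"slide":[[0,0,-0.2],[0,0,-0.4],[0,0,-0.8],[0,0,-0.8],[0,0,-0.8],[0,0,-0.8],[0,0,-0.6],[0,0,0]],"spin":[0,0,0,0,0,0,0,0]}'
python3 - <<'E'
from h import *
im=env.grab_frame("top");cv2.imwrite("pics/t1.png",cv2.resize(im[170:285,200:400,::-1],None,fx=3.8,fy=3.8,interpolation=cv2.INTER_CUBIC))
E
python3 to.py 412 -48 150 180
```

```text
time_s: 5.5
ee_pos: [466.2, -26.8, 156.2]
ee_rot: [179.7, 0.0, 89.9]
force: [-0.4, -0.1, -0.1]
gripper_width: 22.2
gripper_force: 8.0
t 5.55 p [465.1 -26.7 154.6] rot [179.9   0.   89.9] | slide total [-0.71 -1.77  0.15] spin total -11.27
```

View pics/t1.png

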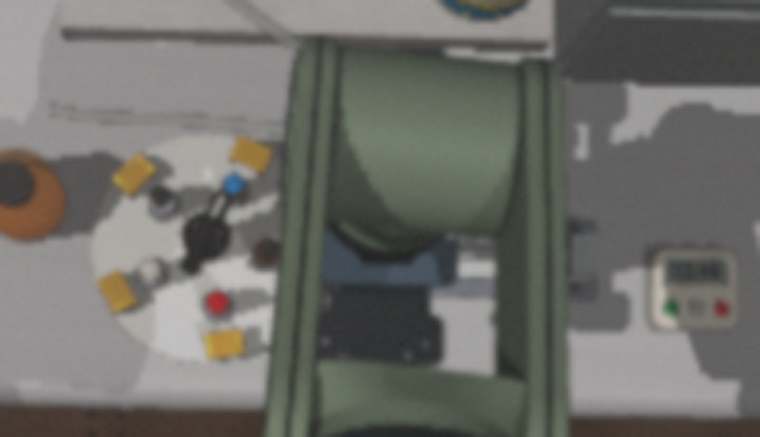

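The picture is mostly the forearm. The carousel is unchanged, with the blue cap at crop (234,185), and the cork is hidden, but the 22 mm opening shows it is held. I'll set it down in front of the arm.

```bash

python3 -m jog '{"jaw":[10,10,10,10],"slide":[[-0.2,-0.45,0],[-0.2,-0.45,0],[-0.2,-0.45,0],[-0.11,-0.42,0]],"spin":[0,0,0,0]}' >/dev/null
python3 -m jog '{"jaw":[10,10,10,10,10,10,10,10],"slide":[[0,0,0],[0,0,0],[0,0,0],[0,0,0],[0,0,0],[0,0,0],[0,0,0],[0,0,0]],"spin":[-1,-1,-1,-1,-1,-1,-1,-1]}' >/dev/null
python3 -m jog '{"jaw":[10,10,10,10,10],"slide":[[0,0,0],[0,0,0],[0,0,0],[0,0,0],[0,0,0]],"spin":[-1,-1,-1,-0.27,0]}'
python3 to.py 412 -48 12 180
```

```text
time_s: 7.25
ee_pos: [410.5, -48.1, 153.8]
ee_rot: [180.0, -0.0, 180.0]
force: [-0.0, 0.4, -0.8]
gripper_width: 22.3
gripper_force: 8.0
t 7.25 p [410.5 -48.1 153.8] rot [180.  -0. 180.] | slide total [-0.05  0.    4.73] spin total -0.0
```

```bash

python3 -m jog '{"jaw":[10,10,10,10,10,10,10,10],"slide":[[0,0,0.9],[0,0,0.9],[0,0,0.9],[0,0,0.8],[0,0,0.6],[0,0,0.4],[0,0,0.2],[0,0,0]],"spin":[0,0,0,0,0,0,0,0]}'
python3 -m jog '{"jaw":[10,10,10,10],"slide":[[0,0,0.07],[0,0,0.07],[0,0,0],[0,0,0]],"spin":[0,0,0,0]}'

```

```text
time_s: 8.05
ee_pos: [410.8, -47.9, 12.5]
ee_rot: [180.0, -0.1, 180.0]
force: [-0.3, -0.7, 0.2]
gripper_width: 22.4
gripper_force: 8.0
time_s: 8.45
ee_pos: [411.7, -47.9, 9.0]
ee_rot: [-180.0, 0.0, -180.0]
force: [-0.7, 0.6, -0.2]
gripper_width: 22.0
gripper_force: 8.0
```

```bash

python3 -m jog '{"jaw":[10,10,10,10],"slide":[[0,0,0.05],[0,0,0.03],[0,0,0],[0,0,0]],"spin":[0,0,0,0]}'
python3 -m jog '{"jaw":[26,28,30,32,34,36],"slide":[[0,0,0],[0,0,0],[0,0,0],[0,0,0],[0,0,0],[0,0,0]],"spin":[0,0,0,0,0,0]}'

```

```text
time_s: 8.85
ee_pos: [411.6, -47.9, 6.4]
ee_rot: [180.0, 0.0, -180.0]
force: [0.3, 0.1, 1.5]
gripper_width: 22.3
gripper_force: 8.0
time_s: 9.45
ee_pos: [411.5, -47.9, 6.3]
ee_rot: [180.0, -0.0, -180.0]
force: [-0.1, -0.4, -0.4]
gripper_width: 35.8
gripper_force: 0.0
```

```bash

python3 -m jog '{"jaw":[36,36,40,40,40,40,40,40],"slide":[[0,0,-0.2],[0,0,-0.5],[0,0,-0.9],[0,0,-0.9],[0,0,-0.9],[0,0,-0.9],[0,0,-0.9],[0,0,-0.3]],"spin":[0,0,0,0,0,0,0,0]}' | sed -n 1,2p
python3 to.py 466.8 73.5 150 155.5
```

```text
time_s: 10.25
ee_pos: [412.9, -48.1, 174.1]
t 10.25 p [412.9 -48.1 174.1] rot [-180.     0.3 -180. ] | slide total [-1.8   4.05  0.8 ] spin total 3.07
```

```bash

python3 -m jog '{"jaw":[40,40,40,40,40,40,40,40,40],"slide":[[-0.36,0.81,0],[-0.36,0.81,0],[-0.36,0.81,0],[-0.36,0.81,0],[-0.36,0.81,0],[0,0,0],[0,0,0],[0,0,0],[0,0,0]],"spin":[0,0,0,0,0,1,1,1,0.07]}' | sed -n 1,3p
python3 - <<'E'
from h import *
im=env.grab_frame("top")
for a,c in blobs(im,5,15,90,60,(190,185,400,275)): print("orange",a,c,ray("top",c,22)[0].round(1))
E
python3 to.py 466.8 73.5 84 155.5
```

```text
time_s: 11.15
ee_pos: [464.8, 73.7, 170.5]
ee_rot: [-180.0, -0.1, 155.5]
orange 194 [203.4, 224.3] [490.5 207.7]
orange 44 [299.5, 257.0] [410.8 -46.4]
t 11.2 p [464.9  73.6 170.7] rot [-1.800e+02 -1.000e-01  1.556e+02] | slide total [-0.06  0.02  2.89] spin total 0.01
```

```bash

python3 -m jog '{"jaw":[40,40,40,40,40,40,40,40],"slide":[[-0.06,0.02,0.4],[0,0,0.6],[0,0,0.7],[0,0,0.6],[0,0,0.4],[0,0,0.15],[0,0,0],[0,0,0]],"spin":[0,0,0,0,0,0,0,0]}'
python3 -m jog '{"jaw":[4,4,4,4,4,4,4,4],"slide":[[0,0,0],[0,0,0],[0,0,0],[0,0,0],[0,0,0],[0,0,0],[0,0,0],[0,0,0]],"spin":[0,0,0,0,0,0,0,0]}' 15; python3 to.py 466.8 73.5 84 89.6
```

```text
time_s: 12.0
ee_pos: [467.7, 73.4, 86.0]
ee_rot: [180.0, 0.0, 155.5]
force: [-0.1, 0.6, 0.5]
gripper_width: 40.1
gripper_force: 0.0
time_s: 12.8
ee_pos: [466.4, 71.1, 86.0]
ee_rot: [-179.7, 0.0, 155.6]
force: [-2.0, -8.4, -1.0]
gripper_width: 32.5
gripper_force: 15.0
t 12.8 p [466.4  71.1  86. ] rot [-179.7    0.   155.6] | slide total [0.02 0.08 0.07] spin total 8.25
```

The opening stopped at 32.5 mm, which isn't the 12 mm bar. I'll take a look.

```bash
python3 - <<'E'
from h import *
im=env.grab_frame("scene")[150:290,170:330,::-1];im2=env.grab_frame("top")[170:290,185:345,::-1]
f=lambda a:cv2.resize(a,(400,int(a.shape[0]*400/a.shape[1])),interpolation=cv2.INTER_CUBIC)
a,b=f(im),f(im2);h=min(len(a),len(b));cv2.imwrite("pics/g.png",np.hstack([a[:h],b[:h]]))
E
```

```text
(no output)
```

View pics/g.png

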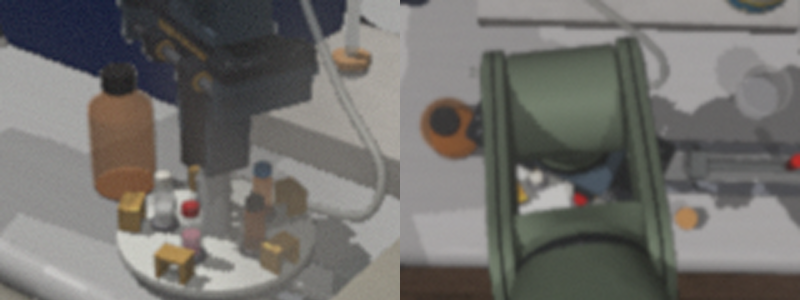

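The fingertips are round the bar but look to be closing on the dark round hub just under it. The cork stands on the bench at (687,217). I'll open, rise about 9 mm and close again.

```bash

python3 -m jog '{"jaw":[44,44,44,44,44,44],"slide":[[0,0,0],[0,0,0],[0,0,-0.15],[0,0,-0.15],[0,0,0],[0,0,0]],"spin":[0,0,0,0,0,0]}'
python3 -m jog '{"jaw":[4,4,4,4,4,4,4,4],"slide":[[0,0,0],[0,0,0],[0,0,0],[0,0,0],[0,0,0],[0,0,0],[0,0,0],[0,0,0]],"spin":[0,0,0,0,0,0,0,0]}' 15; python3 to.py 466.8 73.5 84 89.6
```

```text
time_s: 13.5
ee_pos: [467.5, 73.6, 95.2]
ee_rot: [180.0, 0.0, 155.5]
force: [0.1, 0.1, 0.3]
gripper_width: 44.2
gripper_force: 0.0
time_s: 14.3
ee_pos: [466.1, 71.1, 94.7]
ee_rot: [-179.7, -0.0, 155.6]
force: [-2.6, -9.0, 2.5]
gripper_width: 12.3
gripper_force: 15.0
t 14.3 p [466.1  71.1  94.7] rot [-179.7   -0.   155.6] | slide total [0.01 0.08 0.36] spin total 8.25
```

```bash

python3 -m jog '{"jaw":[4,4,4,4],"slide":[[0,-0.09,0],[0,0,0],[0,0,0],[0,0,0]],"spin":[0,0,0,0]}' 25
python3 -m jog '{"jaw":[4,4,4,4,4,4],"slide":[[0,0,0],[0,0,0],[0,0,0],[0,0,0],[0,0,0],[0,0,0]],"spin":[0.5,0.8,0.8,0.8,0.5,0]}'
```

```text
time_s: 14.7
ee_pos: [466.1, 71.0, 94.7]
ee_rot: [-180.0, -0.0, 155.5]
force: [-0.4, 0.7, -2.1]
gripper_width: 11.8
gripper_force: 25.0
time_s: 15.3
ee_pos: [466.4, 71.3, 94.7]
ee_rot: [180.0, -0.0, 128.3]
force: [1.5, 0.9, -3.2]
gripper_width: 12.0
gripper_force: 25.0
```

Turning smoothly with low forces.

```bash

python3 -m jog '{"jaw":[4,4,4,4,4,4,4,4],"slide":[[0,0,0],[0,0,0],[0,0,0],[0,0,0],[0,0,0],[0,0,0],[0,0,0],[0,0,0]],"spin":[0.8,0.8,0.8,0.8,0.8,0.6,0.24,0]}'; python3 to.py 466.8 73.5 160 89.6
```

```text
time_s: 16.1
ee_pos: [466.9, 71.5, 94.7]
ee_rot: [179.9, -0.1, 89.6]
force: [3.8, 2.6, -4.7]
gripper_width: 11.8
gripper_force: 25.0
t 16.1 p [466.9  71.5  94.7] rot [ 1.799e+02 -1.000e-01  8.960e+01] | slide total [ 0.07 -0.   -2.18] spin total 0.0
```

```bash

python3 -m jog '{"jaw":[36,36,36,36,36,36,36,36,50,50],"slide":[[0,0,0],[0,0,0],[0,0,0],[0,0,-0.4],[0,0,-0.8],[0,0,-0.8],[-0.8,0,-0.4],[-0.9,0,0],[-0.9,0,0],[-0.9,0,0]],"spin":[0,0,0,0,0,0,0,0,0,0]}' | sed -n 2,4p
python3 -m jog '{"jaw":[50,50,50,50,50,50,50,50],"slide":[[-0.9,0,0],[-0.9,0,0],[-0.9,0,0],[-0.9,0,0],[-0.4,0,0],[0,0,0],[0,0,0],[0,0,0]],"spin":[0,0,0,0,0,0.6,1,1]}' | sed -n 2,3p
python3 -m jog '{"jaw":[50,50,50,50,50,50,50,50,50,50],"slide":[[0,0,0],[0,0,0],[0,0,0],[0,0,0],[0,0,0],[0,0,0],[0,0,0],[0,0,0],[0,0,0],[0,0,0]],"spin":[1,1,1,1,1,1,1,1,0.6,0]}' | sed -n 1,3p
python3 to.py 465.5 -153 57 0
python3 - <<'E'
from h import *
im=env.grab_frame("top");B=(190,185,400,275)
ye=[b for b in blobs(im,16,28,120,100,B) if b[0]>15];P=ray("top",[c for a,c in ye],41);print(ye,P.round(1))
c=np.array([466.8,73.5])
for p in P: print(np.degrees(np.arctan2(*(p-c)[::-1])).round(1),np.linalg.norm(p-c).round(1))
for a,q in blobs(im,100,120,90,60,B): print("blue",a,q,ray("top",q,70)[0].round(1))
for a,q in blobs(im,5,15,90,60,B): print("or",a,q,ray("top",q,22)[0].round(1))
cv2.imwrite("pics/t2.png",cv2.resize(im[170:290,190:390,::-1],None,fx=3.8,fy=3.8,interpolation=cv2.INTER_CUBIC))
E
```

```text
ee_pos: [465.1, -35.0, 167.2]
ee_rot: [180.0, 0.0, 89.6]
force: [-0.3, 0.4, -0.4]
ee_pos: [464.2, -153.7, 166.8]
ee_rot: [-180.0, -0.0, 68.4]
time_s: 18.9
ee_pos: [464.3, -153.5, 166.9]
ee_rot: [-180.0, 0.0, -0.0]
t 18.9 p [ 464.3 -153.5  166.9] rot [-180.    0.   -0.] | slide total [ 0.04 -0.02  3.66] spin total -0.0
[(np.int32(47), [263.3, 208.9]), (np.int32(55), [232.9, 217.6]), (np.int32(51), [280.6, 234.9]), (np.int32(51), [232.1, 248.9]), (np.int32(52), [261.6, 259.4])] [[532.5  51.3]
 [507.6 129.6]
 [465.6   4.9]
 [426.3 129. ]
 [401.2  52.5]]
-18.6 69.4
54.0 69.4
-91.0 68.6
126.1 68.7
-162.2 68.9
blue 14 [270.5, 233.7] [464.9  31.7]
or 259 [206.6, 223.4] [493.1 199.3]
or 48 [299.4, 257.0] [410.8 -46.2]
```

View pics/t2.png

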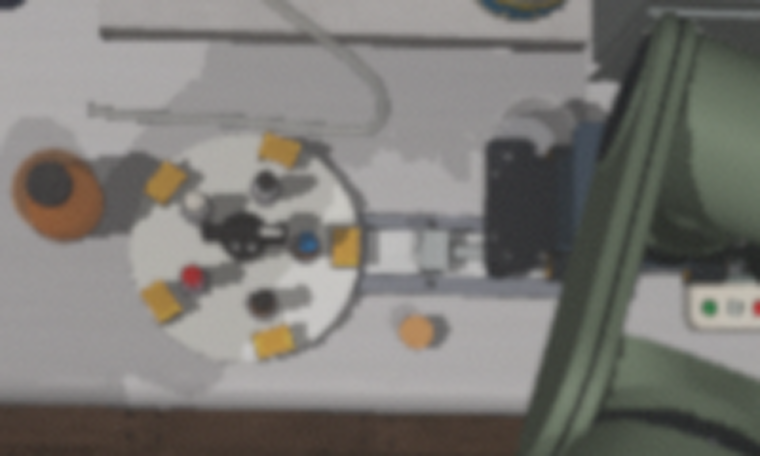

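The blue cap (308,243) and its keeper (346,246) now line up with the runway, at −90.35° measured. The cork stands clear at (417,331). On to the bolt.

```bash

python3 -m jog '{"jaw":[50,50,50,50,50,50,50],"slide":[[0,0,0.7],[0,0,0.8],[0,0,0.8],[0,0,0.7],[0,0,0.4],[0,0,0.25],[0,0,0]],"spin":[0,0,0,0,0,0,0]}'
python3 -m jog '{"jaw":[4,4,4,4,4,4,4,4],"slide":[[0,0,0],[0,0,0],[0,0,0],[0,0,0],[0,0,0],[0,0,0],[0,0,0],[0,0,0]],"spin":[0,0,0,0,0,0,0,0]}' 15
```

```text
time_s: 19.65
ee_pos: [463.9, -153.7, 56.6]
ee_rot: [-180.0, 0.1, 0.0]
force: [-0.8, -0.0, 0.0]
gripper_width: 49.9
gripper_force: 0.0
time_s: 20.45
ee_pos: [464.6, -154.1, 57.6]
ee_rot: [180.0, -0.0, -0.0]
force: [-0.7, -0.6, 2.5]
gripper_width: 13.6
gripper_force: 15.0
```

```bash

python3 -m jog '{"jaw":[4,4,4,4,4,4,4,4],"slide":[[0,-0.2,0],[0,-0.2,0],[0,-0.2,0],[0,-0.2,0],[0,-0.2,0],[0,-0.2,0],[0,-0.2,0],[0,0,0]],"spin":[0,0,0,0,0,0,0,0]}' 25
python3 -m jog '{"jaw":[4,4,4,4],"slide":[[0,-0.15,0],[0,-0.15,0],[0,-0.15,0],[0,0,0]],"spin":[0,0,0,0]}'
```

```text
time_s: 21.25
ee_pos: [464.8, -110.7, 57.5]
ee_rot: [-179.9, -0.1, -0.0]
force: [0.9, 2.1, 5.3]
gripper_width: 13.7
gripper_force: 25.0
time_s: 21.65
ee_pos: [464.9, -97.5, 57.5]
ee_rot: [-180.0, -0.1, -0.0]
force: [1.2, 1.5, 5.4]
gripper_width: 13.3
gripper_force: 25.0
```

```bash

python3 -m jog '{"jaw":[4,4,4,4],"slide":[[0,-0.1,0],[0,-0.1,0],[0,-0.06,0],[0,0,0]],"spin":[0,0,0,0]}'
python3 -m jog '{"jaw":[4,4,4],"slide":[[0,-0.06,0],[0,-0.06,0],[0,0,0]],"spin":[0,0,0]}'
```

```text
time_s: 22.05
ee_pos: [464.9, -92.3, 57.6]
ee_rot: [179.8, -0.1, 0.1]
force: [0.3, -10.1, 4.9]
gripper_width: 13.4
gripper_force: 25.0
time_s: 22.35
ee_pos: [465.0, -92.3, 57.7]
ee_rot: [179.4, -0.1, 0.3]
force: [-2.0, -24.4, 3.5]
gripper_width: 13.5
gripper_force: 25.0
```

The bolt stopped hard at y = −92.3, about 163 mm from the axis, which is the end stop. I'll ease off, let go and lift away.

```bash

python3 -m jog '{"jaw":[4,4,20,30,36,36,36,36,36,36],"slide":[[0,0.1,0],[0,0,0],[0,0,0],[0,0,0],[0,0,0],[0,0,-0.4],[0,0,-0.8],[0,0,-0.8],[0,0,-0.8],[0,0,-0.8]],"spin":[0,0,0,0,0,0,0,0,0,0]}'
python3 -m jog '{"jaw":[60,60,60,60,60,60,60,60],"slide":[[0,0.9,-0.3],[0,0.9,-0.3],[0,0.9,0],[0,0.9,0],[0,0.9,0],[0,0.9,0],[0,0.9,0],[0,0.5,0]],"spin":[0,0,0,0,0,0,0,0]}' | sed -n 1,2p
python3 - <<'E'
from h import *
im=env.grab_frame("top");B=(190,185,400,275)
ye=[b for b in blobs(im,16,28,120,100,B) if b[0]>15];P=ray("top",[c for a,c in ye],41)
for p in P: print((np.degrees(np.arctan2(*(p-[466.8,73.5])[::-1]))).round(1))
for a,q in blobs(im,0,4,90,60,B): print("red",a,q,ray("top",q,76)[0].round(1))
for a,q in blobs(im,5,15,90,60,B): print("or",a,q,ray("top",q,22)[0].round(1))
cv2.imwrite("pics/t3.png",cv2.resize(im[170:290,190:390,::-1],None,fx=3.8,fy=3.8,interpolation=cv2.INTER_CUBIC))
E
```

```text
time_s: 23.35
ee_pos: [464.0, -89.4, 165.9]
ee_rot: [-179.9, 0.1, -0.0]
force: [1.3, -0.2, 0.4]
gripper_width: 36.1
gripper_force: 0.0
time_s: 24.15
ee_pos: [464.2, -295.2, 182.7]
-18.6
54.0
-91.8
126.1
-162.3
red 31 [318.9, 233.8] [466.9 -90.3]
red 14 [239.6, 241.4] [442.8 108.8]
red 11 [389.5, 250.6] [ 428.2 -271.1]
or 261 [206.6, 223.4] [493.1 199.3]
or 48 [299.4, 256.9] [411.1 -46.2]
```

View pics/t3.png

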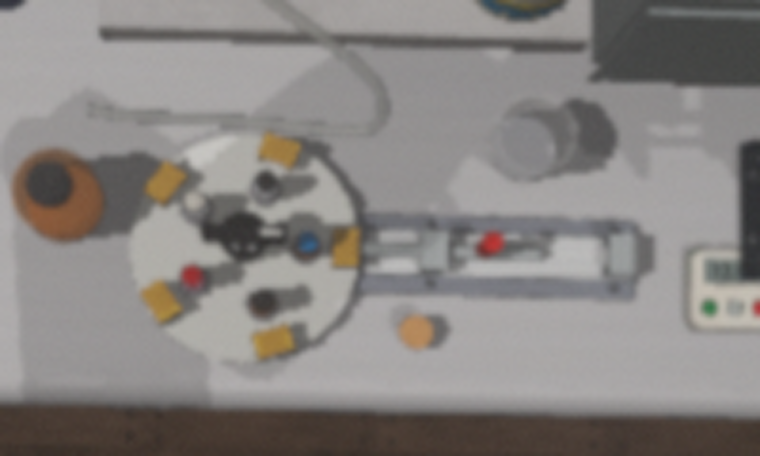

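The rod runs into the keeper at (346,247), the red grip is at (490,244), about 163.8 mm from the axis (home), and the carousel is unmoved. The cork stands alone at (417,331), and the bottle, beaker and timer are where they were. Handing in.

```bash
python3 -c "
from workcell import env
print(env.job_done())"
```

```text
the job is handed in; nothing more can be done
None
```

I handed the job in at about 24 s: the blue-capped vial was turned clockwise (the short way) to the bolt, the bolt pushed to its end stop in the keeper, the cork set on the bench clear of the unit, bottle, beaker and timer left untouched, and everything let go; no verdict came back.

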